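Lay a boot form down against its stop

ROBOT

A 6-joint arm with a two-finger parallel gripper is mounted at the origin on the work surface. World frame = base frame: x ahead of the robot, y to its left, z up, the work surface at z = 0. Lengths are in m, angles in rad, forces in N, time in s.
With the tool pointing down it reaches from about 0.35 to 0.775 m from the base axis. Payload 5.5 kg.
Tool frame: the origin (TCP) lies midway between the tips of the shut fingers; the grasp point (between the pads) lies 19 mm behind it; z points along the fingers, x is the direction in which the jaws open and shut, and the axes are right-handed (so a half turn about z gives the same grasp; the last joint's range is limited). The gripper opens to 85 mm and grips with 20 to 120 N. Pads are 22 mm wide; open, the fingers measure 114 mm over their backs; the gripper's body (76 mm by 85 mm) begins 54 mm behind the grasp point. The pads swing forward as they close: fully open they stand 13 mm farther back than shut.
Start: joints at [0.963, 0.313, 0.046, 1.304, 0, 1.431], TCP at [0.259, 0.513, 0.231] pointing down, gripper open.
Joint ranges: [-2.76, 2.76], [-0.86, 1.69], [-1.03, 1.26], [-2.2, 2.34], [-1.47, 1.5], [-3.14, 3.14]. Speed limits (rad/s): [2.57, 2.57, 3.14, 3.14, 3.14, 3.14].

INTERFACE

Orientations are given as a unit quaternion [w, x, y, z].
In Python, from workcell import env gives the robot as it stands.
- The arm moves only by the tool servo_tool, never from a script. Its argument "targets" is a list of rows, each an object with "xyz": the shift along the tool's x, y, z in m, a list of three; "twist": the turn, a rotation vector about the tool's x, y, z in rad, a list of three; "jaw": the opening, from 0 (shut) to 1 (fully open). A call has 1 to 12 rows; each row is the pose to reach, as a shift and turn from the pose commanded when the call began, along the tool's axes at that moment; what a row does not reach only later rows make up. A row lasts 1/12 s, in which the tool goes at most 41.7 mm and 7.16 degrees, less where a joint would pass 70% of its speed; a pose out of reach is approached as far as the arm can. A call with a gripper value outside its range is refused whole. The fingers move at their own pace and stop on an object; "squeeze" is the grip in N (left out, the last holds). Time passes only in rows, so rows that repeat a pose let the fingers close. It gives the time, the measured TCP pose, the force and the opening at its end, in the units of the state.
- env.get_state(): the state, without advancing time (a new reading comes with each control period).
- env.read_camera(name): name is "scene" or "top" or "wrist"; returns a dict with "color" (420x560x3 uint8, red, green, blue), "depth" (420x560 float32, m along the optical axis (not along the pixel's ray), 0 where there is no reading), "fx", "fy", "cx", "cy" (pixels), "eye" and "attitude" of the camera in the world. Camera axes: x right, y down, z forward; pixel columns grow to the right and rows downward; lengths in m; the calibration is good to about 2 mm. A picture is of the moment at which its call begins.
- env.hand_in(): hands the job in, once; it reports no verdict.
The state is a dict: "clock": time; "joint_pos": joint angles; "qvel": joint speeds; "tau": joint torques, N m; "tcp_pos": TCP position; "orientation": TCP orientation; "wrist_force": force on the tool from outside, world axes, zero at the start; "ft_torque": the same for the moment, N m; "finger_gap": finger opening in m.
Only numpy, scipy, OpenCV 4.12 (cv2) and the standard library are available. Lean on these libraries where they do the work, as an engineer would, in place of code of your own. Each camera call takes 0.05 s, during which the arm holds its last target. There are 200 camera calls.

TASK

A tall wooden boot form stands on the cork-topped board, near the blue stop bar. Without squeezing or lifting it (the open fingers fit loosely either side of its steel handle), tip the form over away from the stop bar and let it down gently all the way onto its broad side on the cork, never letting it drop; then push it softly back along the cork until its foot end is against the stop bar, lying square to it, and move clear. Leave everything else on the bench where it is.

Things in the scene. Friction and masses are not known exactly. Their poses are not given: they have to be found in the camera images.
- form: Tall wooden boot form, loose: block 36 x 84 x 200 mm (x, y, z; narrow sides half-round, broad sides flat) with a red band at its head and a steel U-handle on top; 0.3 to 0.65 kg, centre of mass about 110 mm up. Origin: centre of its foot (underside). z: foot to head; x points the way it is to be tipped: its +x broad face ends on the cork. Standing, it overbalances at about 10 degrees.
- handle (a point): Middle of the handle's cross bar, on the form's centre line, 250 mm above its foot: a round steel rod, 10 mm diameter, along the form's y, 45 mm clear above the wooden head. Its two uprights, 10 mm thick, stand at y = +34 and -34 mm, 58 mm clear between them for the fingers. When the form lies on its side the bar's centre is 18 mm above the cork.
- tip_edge (a point): Middle of the lower edge of the form's foot on its +x side, the edge it tips about (18 mm from the foot's centre). This edge stays on the cork in a proper tip; the cork grips well (friction about 1), so it hardly slips.
- rest: Laying board, fixed to the bench: 300 x 130 mm, its flat cork top 12 mm above the bench, with a blue stop bar 20 mm thick and 130 mm wide across its -x end, its top 40 mm above the bench. Origin: centre of the underside, at bench height. x runs along the board from the stop bar to the open end; the form's x starts nearly along it.
- stop_face (a point): Middle of the lower edge of the stop bar's inner face, at cork height (130 mm from the board's centre towards -x). The foot end of the lying form must be against this face; the form starts standing 6 to 14 mm from it.
- last: Green plastic shoe last, about 240 x 72 x 103 mm, bystander. Origin under its middle.
- hammer: Hammer lying on the bench, bystander.
- brush: Brush lying on the bench, bystander.
- dressing: Amber bottle, 56 mm diameter, 145 mm tall, bystander. Origin under its centre.
- cement: Yellow can, 86 mm diameter, 110 mm tall, bystander. Origin under its centre.
- polish: Flat black tin, 76 mm diameter, 28 mm tall, bystander. Origin under its centre.
- tacks: Clear jar with a steel lid, 52 mm diameter, 65 mm tall, bystander beside the board. Origin under its centre.
- heels: Stack of three rubber heel pieces stuck together, 64 x 56 x 24 mm, bystander beside the board. Origin under its centre.
Mind the look-alikes: they are no part of the job. Leave any black or orange look-alike of the form alone.

How it is judged:
At the end, for the whole second after the job is handed in: The form lies at rest, flat (within 8 degrees) on its +x broad face on the cork, its foot's centre within 9 mm of the stop bar's face and within 45 mm of the board's centre line, its handle towards the open end and its length within 8 degrees of the board's (angle between form's own x axis and vertical above 3 rad and x of form in the frame of rest below -0.121 m and z of form in the frame of rest between 0.024 and 0.036 m and y of form in the frame of rest between -0.045 and 0.045 m and x of handle in the frame of rest above 0.1 m and angle between the z axis of form and the x axis of rest, either way round below 0.14 rad and linear speed of form below 0.02 m/s); the robot touches nothing.
It fails at once if the form falls or drops: it turns faster than 4 rad/s (a free topple reaches about 10) (angular speed of form above 4 rad/s).
It fails at once if the form is lifted: the edge it tips about rises more than 20 mm off the cork (height (world z) of tip_edge above 0.032 m).
It fails at once if the form is squeezed or shoved hard: the fingers press on it with more than 45 N (contact force between the fingers and form above 45 N).
It fails at once if a bystander is moved more than 30 mm (distance of any of last, hammer, brush, dressing, cement, polish, tacks, heels from where it was at the start of the episode above 0.03 m).
It fails at once if a standing bystander is tipped over (angle between any of last, dressing, cement, polish, tacks, heels's own z axis and vertical above 0.5 rad).
It also fails if it takes over 64 s, if anything falls off the work surface, if the arm or the gripper's body presses on something with over 40 N, if the wrist force passes 120 N, or if a joint passes its speed limit or range.

## Working session

There is one attempt and no reset: what is moved stays moved. The work goes in short steps, Python scripts to look and compute and a tool call to move; the robot and the scene stay as the last step left them, time stands still between calls to the robot, and variables do not carry over. Pictures are saved under pics/ and viewed, about 8 in all and at most 12, crops included, and the job is handed in when it is done.

Besides the shell and the picture viewer there is one more tool, called as name(argument=value, ...), one argument or row to a line, values as JSON. servo_tool: Moves the arm, as the interface text tells. Its arguments: {"type":"object","properties":{"targets":{"type":"array","items":{"type":"object","properties":{"xyz":{"type":"array","items":{"type":"number"}},"twist":{"type":"array","items":{"type":"number"}},"jaw":{"type":"number"}}}},"squeeze":{"type":"number"}},"required":["targets"]}

```bash
mkdir -p pics; cat > h.py <<'E'
import numpy as np, cv2
from scipy.spatial.transform import Rotation as R
from workcell import env
def rot(q): return R.from_quat([q[1],q[2],q[3],q[0]])
def cloud(c):
    d=c["depth"]; v,u=np.mgrid[:d.shape[0],:d.shape[1]]
    p=np.stack([(u-c["cx"])/c["fx"]*d,(v-c["cy"])/c["fy"]*d,d],-1)
    a=np.array(c["attitude"]); M=rot(a).as_matrix() if a.size==4 else a.reshape(3,3)
    return p@M.T+np.array(c["eye"])
E
python3 - <<'E'
from h import *
s=env.get_state(); print(s)
ims=[]
for n in("scene","top"):
    c=env.read_camera(n); np.savez(f"{n}0.npz",**c); print(n,c["eye"],c["attitude"],c["fx"])
    cv2.imwrite(f"pics/{n}0.png",c["color"][...,::-1])
E
```

```text
{'clock': 0.0, 'joint_pos': array([ 9.63404059e-01,  3.13979782e-01,  4.49815848e-02,  1.30355947e+00,
       -5.18898040e-05,  1.43121590e+00]), 'qvel': array([ 0.00092272,  0.0001398 , -0.00058747, -0.00190087, -0.00028747,
        0.00082563]), 'tau': array([-2.97619717e-04, -4.80626357e+01,  2.98534620e+01,  1.94411696e-02,
       -2.40120162e-04, -2.29770029e-05]), 'tcp_pos': array([0.259015  , 0.51280422, 0.23042164]), 'orientation': array([ 3.76361503e-04,  8.51743253e-01,  5.23958638e-01, -7.96620722e-04]), 'wrist_force': array([-0.13371747,  0.10222819,  0.09818047]), 'ft_torque': array([-5.93569690e-02, -7.28523004e-05,  6.25559120e-02]), 'finger_gap': 0.08541693775146286}
scene [ 1.7298365  -0.20335552  0.99353643] [-0.35992814  0.68680307  0.55792615 -0.29575613] 515.6484519862486
top [0.29793452 0.05665823 1.49988508] [ 0.06342551 -0.69727734  0.71137093 -0.06109757] 409.9260254391143
```

View pics/scene0.png

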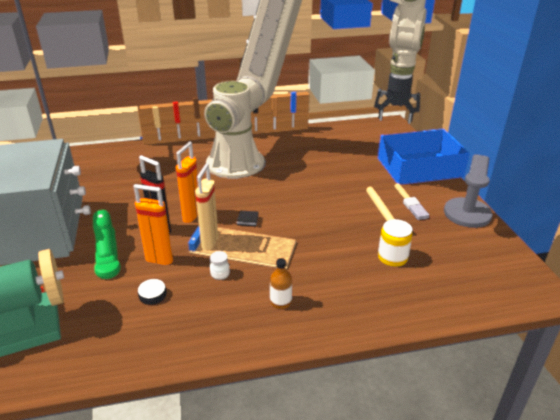

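View pics/top0.png

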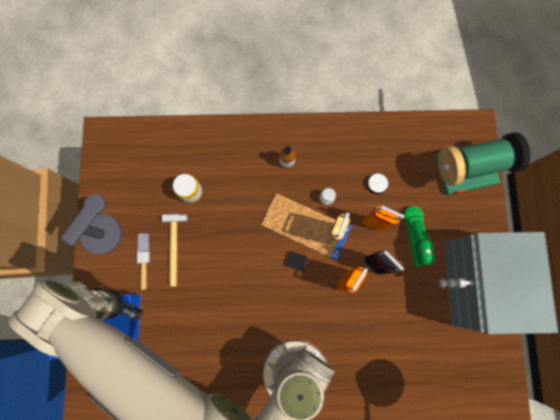

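The wooden form with a handle is at scene (207,215) and top (341,228), standing on the cork beside the blue bar. The look-alikes are orange at scene (153,230) and (187,190), and black at (153,195), all off the board. The form is the wood-coloured one. Next I'll measure it and confirm with a crop.

```bash
python3 - <<'E'
from h import *
T=np.load("top0.npz");S=np.load("scene0.npz")
out=[]
for n,c in(("top",T),("scene",S)):
    P=cloud(c); hsv=cv2.cvtColor(c["color"],cv2.COLOR_RGB2HSV)
    H,Sa,V=[hsv[...,i].astype(int) for i in range(3)]
    x,y,z=P[...,0],P[...,1],P[...,2]
    reg=(abs(x-.52)<.2)&(abs(y-.02)<.25)
    cork=reg&(z>.007)&(z<.018); 
    blue=reg&(H>100)&(H<130)&(Sa>120)&(V>60)&(z>.03)&(z<.05)
    for nm,m in(("cork",cork),("blue",blue)):
        m=cv2.morphologyEx(m.astype(np.uint8),cv2.MORPH_OPEN,np.ones((2,2)))>0
        k,l,st,_=cv2.connectedComponentsWithStats(m.astype(np.uint8)); 
        if k<2: print(n,nm,"none");continue
        i=1+st[1:,4].argmax(); m=l==i; q=P[m]
        r=cv2.minAreaRect(q[:,:2].astype(np.float32)*1000)
        print(n,nm,m.sum(),r,np.round(cv2.boxPoints(r)),"z",np.median(q[:,2]))
    # form upper part
    m=reg&(z>.06)&(z<.30)
    k,l,st,ce=cv2.connectedComponentsWithStats(m.astype(np.uint8))
    for i in range(1,k):
        if st[i,4]>20: q=P[l==i]; print(n,"tall",st[i],q.mean(0).round(3),q.max(0).round(3),q.min(0).round(3))
    # heights histogram of wood around the form
crop=[cv2.resize(T["color"][180:300,250:410],(640,480),interpolation=cv2.INTER_CUBIC)]
crop2=cv2.resize(S["color"][140:280,130:310],(720,560),interpolation=cv2.INTER_CUBIC)
cv2.imwrite("pics/c1.png",crop[0][...,::-1]);cv2.imwrite("pics/c2.png",crop2[...,::-1])
E
```

```text
top cork 1992 ((480.4046630859375, -37.84510803222656), (329.1316833496094, 246.12448120117188), 9.408960342407227) [[ 298.   57.]
 [ 338. -186.]
 [ 663. -132.]
 [ 623.  110.]] z 0.012311221823481655
top blue 76 ((452.5003662109375, -182.17892456054688), (20.415536880493164, 85.05078887939453), 62.05945587158203) [[ 410. -171.]
 [ 485. -211.]
 [ 495. -193.]
 [ 420. -153.]] z 0.03761750865088831
top tall [322 188  13  13 125] [ 0.619 -0.133  0.065] [ 0.643 -0.111  0.071] [ 0.598 -0.154  0.06 ]
top tall [326 213  23  31 408] [ 0.476 -0.139  0.202] [ 0.521 -0.118  0.272] [ 0.442 -0.174  0.06 ]
top tall [343 267  24  12 193] [ 0.336 -0.192  0.189] [ 0.354 -0.171  0.26 ] [ 0.321 -0.221  0.06 ]
scene cork 2070 ((1067.207763671875, -193.39187622070312), (317.11767578125, 1286.911376953125), 75.2956314086914) [[ 405. -183.]
 [1649. -510.]
 [1730. -203.]
 [ 485.  123.]] z 0.011184124228307002
scene blue 85 ((487.822021484375, -187.07305908203125), (16.385950088500977, 67.22223663330078), 62.79399490356445) [[ 454. -179.]
 [ 514. -210.]
 [ 521. -195.]
 [ 462. -164.]] z 0.03754083294108124
scene tall [ 176  148   42   90 1867] [ 0.439 -0.168  0.158] [ 0.53  -0.119  0.269] [ 0.32  -0.222  0.06 ]
scene tall [211 252  17  12 154] [ 0.625 -0.134  0.064] [ 0.648 -0.111  0.069] [ 0.598 -0.155  0.06 ]
```

View pics/c1.png

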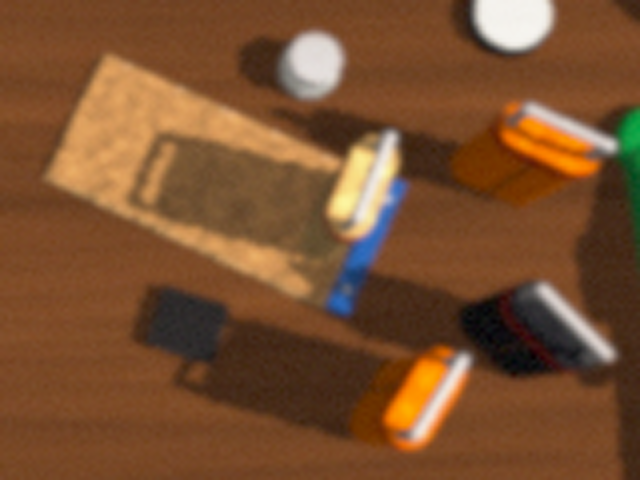

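View pics/c2.png

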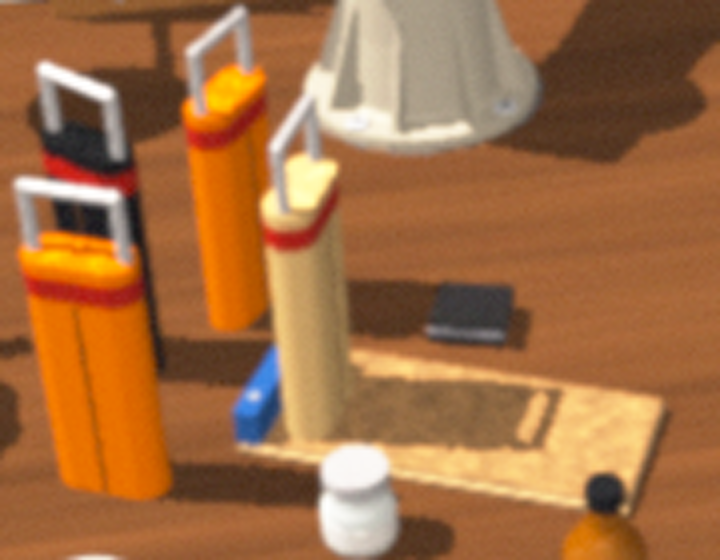

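```bash
cat > meas.py <<'E'
from h import *
T=np.load("top0.npz");S=np.load("scene0.npz")
def ray(c,u,v,z):
    M=rot(c["attitude"]).as_matrix(); d=M@np.array([(u-c["cx"])/c["fx"],(v-c["cy"])/c["fy"],1]); e=c["eye"]
    return e+d*(z-e[2])/d[2]
print("open corners",ray(T,276.5,193.5,.012),ray(T,261,225,.012),"stop corner top",ray(T,334,259,.04),ray(T,332,256,.012))
for n,c in(("top",T),("scene",S)):
    P=cloud(c);hsv=cv2.cvtColor(c["color"],cv2.COLOR_RGB2HSV).astype(int)
    H,Sa,V=hsv[...,0],hsv[...,1],hsv[...,2]
    x,y,z=P[...,0],P[...,1],P[...,2]
    m=(x>.35)&(x<.68)&(y>-.22)&(y<.2)&(z>.006)&(z<.02)&(H>8)&(H<25)&(Sa>60)
    k,l,st,_=cv2.connectedComponentsWithStats(m.astype(np.uint8)); i=1+st[1:,4].argmax()
    r=cv2.minAreaRect((P[l==i][:,:2]*1000).astype(np.float32)); print(n,"cork",r,cv2.boxPoints(r).round())
    f=(x>.41)&(x<.56)&(y>-.21)&(y<-.08)
    for nm,m in(("bar",f&(z>.245)&(z<.29)),("head",f&(z>.2)&(z<.222)&(Sa>50)&(H>12))):
        q=P[m]
        if len(q)<8: print(n,nm,len(q));continue
        r=cv2.minAreaRect((q[:,:2]*1000).astype(np.float32)); print(n,nm,len(q),q.mean(0).round(4),r,"z",np.percentile(q[:,2],[5,50,95]).round(3))
        if nm=="bar":
            a=np.cov(q[:,:2].T);w,v=np.linalg.eigh(a);print("  dir deg",np.degrees(np.arctan2(v[1,1],v[0,1])), (q[:,:2]@v[:,1]).min(),(q[:,:2]@v[:,1]).max())
            uv=np.argwhere(m); print("  px", uv[uv[:,0].argmin()][::-1],uv[uv[:,0].argmax()][::-1])
E
python3 meas.py
```

```text
open corners [0.63847105 0.05172472 0.012     ] [0.52124787 0.11097876 0.012     ] stop corner top [ 0.38998704 -0.14714798  0.04      ] [ 0.40269827 -0.14431289  0.012     ]
top cork ((523.99267578125, -37.32179260253906), (285.44354248046875, 136.02337646484375), 64.18204498291016) [[ 401. -136.]
 [ 523. -195.]
 [ 647.   62.]
 [ 525.  121.]]
top bar 85 [ 0.4799 -0.1448  0.2659] ((480.576416015625, -145.3760986328125), (9.856159210205078, 74.12332916259766), 65.90666198730469) z [0.261 0.266 0.27 ]
  dir deg 155.5584175009614 -0.5347242409934909 -0.4605834884124464
  px [345 213] [338 236]
top head 190 [ 0.4814 -0.1429  0.2117] ((481.47747802734375, -145.50555419921875), (36.076576232910156, 81.72027587890625), 65.29519653320312) z [0.207 0.212 0.217]
scene cork ((525.5592041015625, -44.112152099609375), (283.84039306640625, 140.74012756347656), 63.706787109375) [[ 400. -140.]
 [ 526. -203.]
 [ 652.   52.]
 [ 525.  114.]]
scene bar 98 [ 0.4911 -0.1484  0.2604] ((484.723388671875, -146.3980712890625), (10.491000175476074, 82.27372741699219), 65.93566131591797) z [0.247 0.263 0.268]
  dir deg 155.16293109948822 -0.5424581801701096 -0.46022442288554805
  px [207 163] [199 183]
scene head 203 [ 0.4913 -0.1467  0.2109] ((485.423583984375, -148.1997528076172), (39.41838836669922, 86.81356048583984), 65.08826446533203) z [0.205 0.211 0.215]
```

The enlarged crop confirms it: the wood form with a red band at crop c1 (365,185) is the only one on the cork, right beside the blue bar. Its handle bar centre is about (0.482, -0.146, 0.262), with form x at about 65.5° and board x at about 64°. I'll use one helper that converts world targets into tool rows.

```bash
cat > plan.py <<'E'
from h import *
YAW=np.radians(65.3); U=np.array([np.cos(YAW),np.sin(YAW),0]); Z=np.array([0,0,1.])
def tool(a,yaw=YAW):   # tool attitude, leaned by a (rad)
    x=np.array([np.cos(yaw),np.sin(yaw),0]); return R.from_matrix(np.c_[x,np.cross(-Z,x),-Z])*R.from_euler('y',-a)
def rows(tg,s=None):   # tg: list of (world tcp, R)
    s=s or env.get_state(); p=np.array(s["tcp_pos"]); r=rot(s["orientation"])
    print("t",round(s["clock"],2),"tcp",p.round(4),"gap",round(s["finger_gap"],4),"F",s["wrist_force"].round(2),"yaw/lean",r.as_matrix()[:,0].round(3))
    for q,o in tg: print((r.inv().apply(q-p)).round(4).tolist(),(r.inv()*o).as_rotvec().round(3).tolist())
BAR0=np.array([.482,-.146,.262])
def bar(th,e=BAR0+.018*U-np.array([0,0,.25])): # bar centre at tip angle th
    return e+U*(.25*np.sin(th)-.018*np.cos(th))+Z*(.25*np.cos(th)+.018*np.sin(th))
E
python3 - <<'E'
from plan import *
rows([(np.array([.30,.42,.36]),tool(0)),(np.array([.36,.25,.36]),tool(0)),(np.array([.482,-.146,.34]),tool(0)),(BAR0-.016*Z,tool(0))])
E
```

```text
t 0.1 tcp [0.259  0.5129 0.2305] gap 0.0857 F [-0.32  0.21 -0.03] yaw/lean [ 0.451  0.893 -0.002]
[-0.0646, 0.0784, -0.1294] [-0.0, 0.002, -0.037]
[-0.1893, 0.2086, -0.1292] [-0.0, 0.002, -0.037]
[-0.4877, 0.4961, -0.1088] [-0.0, 0.002, -0.037]
[-0.4875, 0.4961, -0.0148] [-0.0, 0.002, -0.037]
```

servo_tool(
  targets=[
    {"xyz": [-0.01,0.01,-0.035],"twist": [0,0.002,-0.01],"jaw": 0.5},
    {"xyz": [-0.025,0.03,-0.07],"twist": [0,0.002,-0.02],"jaw": 0.4},
    {"xyz": [-0.045,0.055,-0.1],"twist": [0,0.002,-0.037],"jaw": 0.35},
    {"xyz": [-0.07,0.08,-0.12],"twist": [0,0.002,-0.037],"jaw": 0.35},
    {"xyz": [-0.097,0.107,-0.129],"twist": [0,0.002,-0.037],"jaw": 0.35},
    {"xyz": [-0.124,0.135,-0.129],"twist": [0,0.002,-0.037],"jaw": 0.35},
    {"xyz": [-0.151,0.163,-0.129],"twist": [0,0.002,-0.037],"jaw": 0.35},
    {"xyz": [-0.178,0.19,-0.129],"twist": [0,0.002,-0.037],"jaw": 0.35},
    {"xyz": [-0.205,0.218,-0.129],"twist": [0,0.002,-0.037],"jaw": 0.35},
    {"xyz": [-0.233,0.246,-0.129],"twist": [0,0.002,-0.037],"jaw": 0.35},
    {"xyz": [-0.26,0.273,-0.129],"twist": [0,0.002,-0.037],"jaw": 0.35},
    {"xyz": [-0.288,0.3,-0.129],"twist": [0,0.002,-0.037],"jaw": 0.35},
  ],
)

```text
clock: 1.1
tcp_pos: [0.3971, 0.1191, 0.3601]
orientation: [-0.001, 0.842, 0.54, 0.001]
wrist_force: [1.2, 0.1, -0.0]
finger_gap: 0.0299
```

```bash
python3 - <<'E'
from plan import *
rows([(np.array([.482,-.146,.35]),tool(0)),(BAR0-.016*Z,tool(0))])
E
```

```text
t 1.1 tcp [0.3971 0.1191 0.3601] gap 0.0299 F [ 1.16  0.1  -0.02] yaw/lean [0.417 0.909 0.002]
[-0.2055, 0.1878, 0.0097] [-0.0, -0.002, 0.0]
[-0.2058, 0.1878, 0.1137] [-0.0, -0.002, 0.0]
```

servo_tool(
  targets=[
    {"xyz": [-0.02,0.018,0]},
    {"xyz": [-0.04,0.036,0]},
    {"xyz": [-0.06,0.055,0]},
    {"xyz": [-0.08,0.073,0]},
    {"xyz": [-0.1,0.091,0]},
    {"xyz": [-0.12,0.11,0.002]},
    {"xyz": [-0.14,0.128,0.004]},
    {"xyz": [-0.16,0.146,0.006]},
    {"xyz": [-0.18,0.165,0.008]},
    {"xyz": [-0.195,0.178,0.01]},
    {"xyz": [-0.2055,0.1878,0.01]},
    {"xyz": [-0.2055,0.1878,0.01]},
  ],
)

```text
schema error: expected keys xyz, twist, jaw
```

```bash
python3 - <<'E'
from plan import *
c=env.read_camera("wrist"); np.savez("w1.npz",**c); cv2.imwrite("pics/w1.png",c["color"][...,::-1])
P=cloud(c);m=(abs(P[...,2]-.265)<.012)&(abs(P[...,0]-.482)<.07)&(abs(P[...,1]+.146)<.07)
q=P[m];print(len(q))
if len(q)>20:
    print(q.mean(0),np.percentile(q[:,2],[5,50,95]),cv2.minAreaRect((q[:,:2]*1000).astype(np.float32)))
rows([(BAR0-.016*Z,tool(0))])
E
```

```text
0
t 1.15 tcp [0.3994 0.1133 0.3598] gap 0.0298 F [ 1.63 -3.36  0.55] yaw/lean [ 0.424  0.906 -0.002]
[-0.1997, 0.1844, 0.1145] [0.002, 0.002, -0.006]
```

View pics/w1.png

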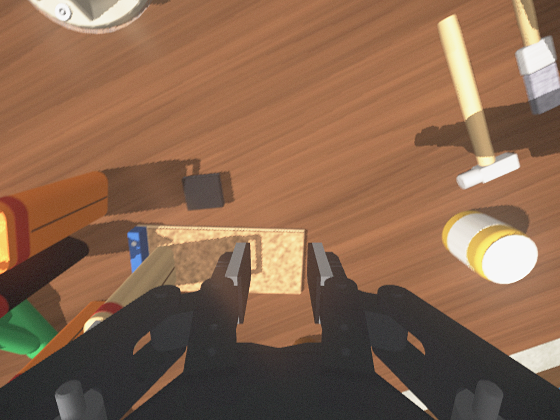

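The move was refused because twist and jaw are required in every row. The picture just shows the board at (220,260) with the form still to the lower left, so I'll resend.

servo_tool(
  targets=[
    {"xyz": [-0.018,0.017,0],"twist": [0,0,0],"jaw": 0.35},
    {"xyz": [-0.038,0.035,0],"twist": [0,0,0],"jaw": 0.35},
    {"xyz": [-0.058,0.053,0],"twist": [0,0,0],"jaw": 0.35},
    {"xyz": [-0.078,0.072,0],"twist": [0,0,0],"jaw": 0.35},
    {"xyz": [-0.098,0.09,0],"twist": [0,0,0],"jaw": 0.35},
    {"xyz": [-0.118,0.108,0.002],"twist": [0,0,0],"jaw": 0.35},
    {"xyz": [-0.138,0.127,0.004],"twist": [0,0,0],"jaw": 0.35},
    {"xyz": [-0.158,0.146,0.006],"twist": [0,0,0],"jaw": 0.35},
    {"xyz": [-0.176,0.164,0.008],"twist": [0,0,0],"jaw": 0.35},
    {"xyz": [-0.192,0.178,0.01],"twist": [0,0,0],"jaw": 0.35},
    {"xyz": [-0.2,0.184,0.01],"twist": [0,0,0],"jaw": 0.35},
    {"xyz": [-0.2,0.184,0.01],"twist": [0,0,0],"jaw": 0.35},
  ],
)

```text
clock: 2.15
tcp_pos: [0.481, -0.1392, 0.3489]
orientation: [-0.001, 0.843, 0.539, 0.0]
wrist_force: [0.1, 0.1, -0.5]
finger_gap: 0.03
```

```bash
python3 - <<'E'
from plan import *
c=env.read_camera("wrist"); np.savez("w2.npz",**c); cv2.imwrite("pics/w2.png",c["color"][...,::-1])
P=cloud(c);m=(abs(P[...,2]-.265)<.012)&(abs(P[...,0]-.482)<.07)&(abs(P[...,1]+.146)<.07)
q=P[m];print(len(q))
if len(q)>20:
    print(q.mean(0),np.percentile(q[:,2],[5,50,95]),cv2.minAreaRect((q[:,:2]*1000).astype(np.float32)))
rows([(BAR0-.016*Z,tool(0))])
E
```

```text
1111
[ 0.48037268 -0.14544697  0.2657459 ] [0.26300195 0.2661415  0.26765493] ((482.43212890625, -146.51177978515625), (9.966431617736816, 76.3092269897461), 65.67784118652344)
t 2.2 tcp [ 0.4806 -0.1379  0.3493] gap 0.0301 F [-0.86  0.01 -0.45] yaw/lean [0.419 0.908 0.002]
[-0.007, 0.0048, 0.1033] [-0.002, -0.002, -0.001]
```

View pics/w2.png

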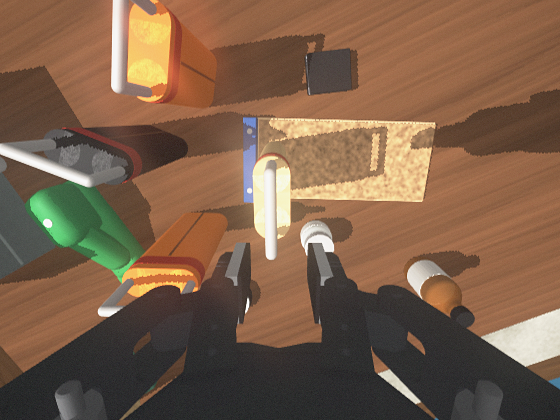

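Wrist view: the steel bar at (271,205) lies between the finger pads (240 to 318), which agrees with the earlier fix. Descending to straddle it.

servo_tool(
  targets=[
    {"xyz": [-0.0075,0.005,0.005],"twist": [0,0,-0.003],"jaw": 0.35},
    {"xyz": [-0.0075,0.005,0.015],"twist": [0,0,-0.003],"jaw": 0.35},
    {"xyz": [-0.0075,0.005,0.03],"twist": [0,0,-0.003],"jaw": 0.35},
    {"xyz": [-0.0075,0.005,0.045],"twist": [0,0,-0.003],"jaw": 0.35},
    {"xyz": [-0.0075,0.005,0.06],"twist": [0,0,-0.003],"jaw": 0.35},
    {"xyz": [-0.0075,0.005,0.075],"twist": [0,0,-0.003],"jaw": 0.35},
    {"xyz": [-0.0075,0.005,0.088],"twist": [0,0,-0.003],"jaw": 0.35},
    {"xyz": [-0.0075,0.005,0.098],"twist": [0,0,-0.003],"jaw": 0.35},
    {"xyz": [-0.0075,0.005,0.103],"twist": [0,0,-0.003],"jaw": 0.35},
    {"xyz": [-0.0075,0.005,0.103],"twist": [0,0,-0.003],"jaw": 0.3},
    {"xyz": [-0.0075,0.005,0.103],"twist": [0,0,-0.003],"jaw": 0.26},
    {"xyz": [-0.0075,0.005,0.103],"twist": [0,0,-0.003],"jaw": 0.26},
  ],
)

```text
clock: 3.2
tcp_pos: [0.4828, -0.1464, 0.2478]
orientation: [0.0, 0.841, 0.541, 0.001]
wrist_force: [0.4, 0.1, -0.2]
finger_gap: 0.0221
```

```bash
python3 - <<'E'
import re
s=open('plan.py').read().replace("65.3","65.6").replace(".482,-.146,.262",".4824,-.1463,.262")
s+='''
def lean(th): return min(.5*th,np.radians(42))
def depth(th): return .016-.010*th/(np.pi/2)   # bar this far behind the TCP
def path(a,b,n):  # degrees
    out=[]
    for t in np.radians(np.linspace(a,b,n+1)[1:]):
        o=tool(lean(t)); out.append((bar(t)+depth(t)*o.as_matrix()[:,2],o))
    return out
'''
open('plan.py','w').write(s)
from plan import *
rows(path(0,15,6))
c=np.load("w2.npz")
M=rot(c["attitude"]).as_matrix()
def ray(u,v,z):
    d=M@np.array([(u-c["cx"])/c["fx"],(v-c["cy"])/c["fy"],1]); return c["eye"]+d*(z-c["eye"][2])/d[2]
A=[ray(*p) for p in((434,123,.012),(424,201,.012),(258,119,.012))]; print(np.round(A,4))
d=A[0]-A[2];d2=A[0]-A[1];print(np.degrees(np.arctan2(d[1],d[0])),np.degrees(np.arctan2(d2[1],d2[0])),np.linalg.norm(d),np.linalg.norm(d2))
E
```

```text
t 3.2 tcp [ 0.4828 -0.1464  0.2478] gap 0.0221 F [ 0.41  0.07 -0.15] yaw/lean [0.415 0.91  0.002]
[0.0105, -0.0004, 0.0009] [0.001, -0.024, -0.002]
[0.0211, -0.0004, 0.0006] [0.001, -0.046, -0.002]
[0.0317, -0.0005, 0.0007] [0.001, -0.068, -0.002]
[0.0423, -0.0005, 0.0013] [0.001, -0.089, -0.002]
[0.0528, -0.0005, 0.0024] [0.001, -0.111, -0.002]
[0.0633, -0.0005, 0.004] [0.001, -0.133, -0.002]
[[ 0.5259  0.1093  0.012 ]
 [ 0.6413  0.0577  0.012 ]
 [ 0.4051 -0.1373  0.012 ]]
63.901300792466465 155.906800541777 0.2746514420130589 0.12642337725696343
```

servo_tool(
  targets=[
    {"xyz": [0.0045,0,0.0005],"twist": [0,-0.011,0],"jaw": 0.26},
    {"xyz": [0.01,0,0.0006],"twist": [0,-0.023,0],"jaw": 0.26},
    {"xyz": [0.0155,0,0.0006],"twist": [0,-0.034,0],"jaw": 0.26},
    {"xyz": [0.021,0,0.0006],"twist": [0,-0.046,0],"jaw": 0.26},
    {"xyz": [0.0265,0,0.0007],"twist": [0,-0.057,0],"jaw": 0.26},
    {"xyz": [0.0317,0,0.0008],"twist": [0,-0.068,0],"jaw": 0.26},
    {"xyz": [0.037,0,0.001],"twist": [0,-0.078,0],"jaw": 0.26},
    {"xyz": [0.0423,0,0.0013],"twist": [0,-0.089,0],"jaw": 0.26},
    {"xyz": [0.0475,0,0.0018],"twist": [0,-0.1,0],"jaw": 0.26},
    {"xyz": [0.0528,0,0.0024],"twist": [0,-0.111,0],"jaw": 0.26},
    {"xyz": [0.058,0,0.0032],"twist": [0,-0.122,0],"jaw": 0.26},
    {"xyz": [0.0633,0,0.004],"twist": [0,-0.133,0],"jaw": 0.26},
  ],
)

```text
clock: 4.2
tcp_pos: [0.5089, -0.0882, 0.2428]
orientation: [0.036, 0.839, 0.54, -0.055]
wrist_force: [-0.4, -0.6, -0.0]
finger_gap: 0.0223
```

```bash
python3 - <<'E'
from plan import *
rows(path(15,31,12))
E
```

```text
t 4.2 tcp [ 0.5089 -0.0882  0.2428] gap 0.0223 F [-0.38 -0.59 -0.04] yaw/lean [ 0.411  0.902 -0.131]
[0.0051, -0.0001, -0.0008] [-0.0, -0.011, -0.002]
[0.0107, -0.0001, -0.0004] [-0.0, -0.022, -0.002]
[0.0164, -0.0001, 0.0002] [-0.0, -0.034, -0.002]
[0.022, -0.0001, 0.0008] [-0.0, -0.046, -0.002]
[0.0276, -0.0001, 0.0016] [-0.0, -0.057, -0.002]
[0.0332, -0.0001, 0.0025] [-0.0, -0.069, -0.002]
[0.0387, -0.0001, 0.0036] [-0.0, -0.081, -0.002]
[0.0443, -0.0002, 0.0048] [-0.0, -0.092, -0.002]
[0.0498, -0.0002, 0.0061] [-0.0, -0.104, -0.002]
[0.0552, -0.0002, 0.0075] [-0.0, -0.115, -0.002]
[0.0607, -0.0002, 0.0091] [-0.0, -0.127, -0.002]
[0.0661, -0.0002, 0.0108] [-0.0, -0.139, -0.002]
```

servo_tool(
  targets=[
    {"xyz": [0.005,0,0],"twist": [0,-0.011,0],"jaw": 0.26},
    {"xyz": [0.0105,0,0],"twist": [0,-0.022,0],"jaw": 0.26},
    {"xyz": [0.016,0,0.0003],"twist": [0,-0.034,0],"jaw": 0.26},
    {"xyz": [0.022,0,0.0008],"twist": [0,-0.046,0],"jaw": 0.26},
    {"xyz": [0.0275,0,0.0016],"twist": [0,-0.057,0],"jaw": 0.26},
    {"xyz": [0.033,0,0.0025],"twist": [0,-0.069,0],"jaw": 0.26},
    {"xyz": [0.0387,0,0.0036],"twist": [0,-0.081,0],"jaw": 0.26},
    {"xyz": [0.0443,0,0.0048],"twist": [0,-0.092,0],"jaw": 0.26},
    {"xyz": [0.0498,0,0.0061],"twist": [0,-0.104,0],"jaw": 0.26},
    {"xyz": [0.0552,0,0.0075],"twist": [0,-0.115,0],"jaw": 0.26},
    {"xyz": [0.0607,0,0.0091],"twist": [0,-0.127,0],"jaw": 0.26},
    {"xyz": [0.066,0,0.0108],"twist": [0,-0.139,0],"jaw": 0.26},
  ],
)

```text
clock: 5.2
tcp_pos: [0.5355, -0.03, 0.2234]
orientation: [0.073, 0.833, 0.536, -0.114]
wrist_force: [-0.3, 1.5, -0.5]
finger_gap: 0.0223
```

```bash
python3 - <<'E'
from plan import *
rows(path(31,47,12))
E
```

```text
t 5.2 tcp [ 0.5355 -0.03    0.2234] gap 0.0223 F [-0.32  1.54 -0.45] yaw/lean [ 0.4    0.877 -0.268]
[0.0057, -0.0003, 0.001] [-0.0, -0.011, -0.002]
[0.0112, -0.0003, 0.0022] [-0.0, -0.023, -0.002]
[0.0167, -0.0003, 0.0035] [-0.0, -0.034, -0.002]
[0.0222, -0.0003, 0.005] [-0.0, -0.046, -0.002]
[0.0276, -0.0003, 0.0066] [-0.0, -0.058, -0.002]
[0.033, -0.0003, 0.0083] [-0.0, -0.069, -0.002]
[0.0384, -0.0003, 0.0101] [-0.0, -0.081, -0.002]
[0.0437, -0.0004, 0.0121] [-0.001, -0.093, -0.002]
[0.049, -0.0004, 0.0142] [-0.001, -0.104, -0.002]
[0.0542, -0.0004, 0.0164] [-0.001, -0.116, -0.002]
[0.0593, -0.0004, 0.0187] [-0.001, -0.128, -0.002]
[0.0644, -0.0004, 0.0212] [-0.001, -0.139, -0.002]
```

servo_tool(
  targets=[
    {"xyz": [0.0057,0,0.001],"twist": [0,-0.011,0],"jaw": 0.26},
    {"xyz": [0.0112,0,0.0022],"twist": [0,-0.023,0],"jaw": 0.26},
    {"xyz": [0.0167,0,0.0035],"twist": [0,-0.034,0],"jaw": 0.26},
    {"xyz": [0.0222,0,0.005],"twist": [0,-0.046,0],"jaw": 0.26},
    {"xyz": [0.0276,0,0.0066],"twist": [0,-0.058,0],"jaw": 0.26},
    {"xyz": [0.033,0,0.0083],"twist": [0,-0.069,0],"jaw": 0.26},
    {"xyz": [0.0384,0,0.0101],"twist": [0,-0.081,0],"jaw": 0.26},
    {"xyz": [0.0437,0,0.0121],"twist": [0,-0.093,0],"jaw": 0.26},
    {"xyz": [0.049,0,0.0142],"twist": [0,-0.104,0],"jaw": 0.26},
    {"xyz": [0.0542,0,0.0164],"twist": [0,-0.116,0],"jaw": 0.26},
    {"xyz": [0.0593,0,0.0187],"twist": [0,-0.128,0],"jaw": 0.26},
    {"xyz": [0.0644,0,0.0212],"twist": [0,-0.139,-0.002],"jaw": 0.26},
  ],
)

```text
clock: 6.2
tcp_pos: [0.5588, 0.0213, 0.1856]
orientation: [0.11, 0.823, 0.53, -0.171]
wrist_force: [0.6, 0.9, -1.8]
finger_gap: 0.0221
```

```bash
python3 - <<'E'
from plan import *
s=env.get_state()
c=env.read_camera("scene"); cv2.imwrite("pics/s2.png",cv2.resize(c["color"][100:310,110:390],(800,600))[...,::-1])
P=cloud(c)
rows(path(47,63,12),s)
E
```

```text
t 6.2 tcp [0.5588 0.0213 0.1856] gap 0.0221 F [ 0.58  0.93 -1.84] yaw/lean [ 0.379  0.835 -0.399]
[0.0054, -0.0004, 0.0017] [-0.001, -0.012, 0.0]
[0.0107, -0.0004, 0.0037] [-0.001, -0.023, 0.0]
[0.016, -0.0004, 0.0058] [-0.001, -0.035, 0.0]
[0.0212, -0.0004, 0.008] [-0.001, -0.047, 0.0]
[0.0263, -0.0004, 0.0103] [-0.001, -0.058, 0.0]
[0.0314, -0.0004, 0.0128] [-0.001, -0.07, 0.0]
[0.0365, -0.0003, 0.0154] [-0.001, -0.082, 0.0]
[0.0415, -0.0003, 0.0181] [-0.001, -0.093, 0.0]
[0.0464, -0.0003, 0.0209] [-0.001, -0.105, 0.0]
[0.0512, -0.0003, 0.0238] [-0.001, -0.116, 0.0]
[0.056, -0.0003, 0.0269] [-0.001, -0.128, 0.0]
[0.0607, -0.0003, 0.0301] [-0.001, -0.14, 0.0]
```

View pics/s2.png

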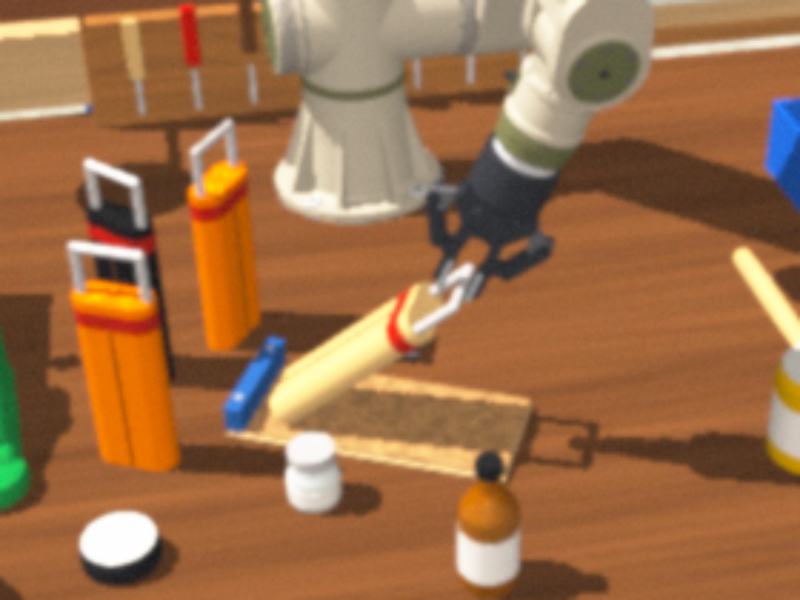

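The form leans about 50°, held in the straddling fingers (bar at crop (455,285)), with its foot edge on the cork near (275,405). Continuing.

servo_tool(
  targets=[
    {"xyz": [0.0054,0,0.0017],"twist": [0,-0.012,0],"jaw": 0.26},
    {"xyz": [0.0107,0,0.0037],"twist": [0,-0.023,0],"jaw": 0.26},
    {"xyz": [0.016,0,0.0058],"twist": [0,-0.035,0],"jaw": 0.26},
    {"xyz": [0.0212,0,0.008],"twist": [0,-0.047,0],"jaw": 0.26},
    {"xyz": [0.0263,0,0.0103],"twist": [0,-0.058,0],"jaw": 0.26},
    {"xyz": [0.0314,0,0.0128],"twist": [0,-0.07,0],"jaw": 0.26},
    {"xyz": [0.0365,0,0.0154],"twist": [0,-0.082,0],"jaw": 0.26},
    {"xyz": [0.0415,0,0.0181],"twist": [0,-0.093,0],"jaw": 0.26},
    {"xyz": [0.0464,0,0.0209],"twist": [0,-0.105,0],"jaw": 0.26},
    {"xyz": [0.0512,0,0.0238],"twist": [0,-0.116,0],"jaw": 0.26},
    {"xyz": [0.056,0,0.0269],"twist": [0,-0.128,0],"jaw": 0.26},
    {"xyz": [0.0607,0,0.03],"twist": [0,-0.14,0],"jaw": 0.26},
  ],
)

```text
clock: 7.25
tcp_pos: [0.5768, 0.061, 0.1339]
orientation: [0.147, 0.809, 0.521, -0.228]
wrist_force: [1.1, 1.2, -1.9]
finger_gap: 0.0222
```

```bash
python3 - <<'E'
from plan import *
rows(path(63,77,12))
E
```

```text
t 7.25 tcp [0.5768 0.061  0.1339] gap 0.0222 F [ 1.1   1.2  -1.88] yaw/lean [ 0.352  0.776 -0.523]
[0.0045, -0.0004, 0.0023] [-0.0, -0.01, 0.0]
[0.0089, -0.0004, 0.0046] [-0.0, -0.02, 0.0]
[0.0132, -0.0004, 0.0071] [-0.0, -0.03, 0.0]
[0.0175, -0.0004, 0.0096] [-0.0, -0.04, 0.0]
[0.0217, -0.0004, 0.0122] [-0.0, -0.051, 0.0]
[0.0259, -0.0004, 0.0149] [-0.0, -0.061, 0.0]
[0.03, -0.0004, 0.0177] [-0.0, -0.071, 0.0]
[0.034, -0.0004, 0.0206] [-0.0, -0.081, 0.0]
[0.038, -0.0003, 0.0235] [-0.0, -0.091, 0.0]
[0.0419, -0.0003, 0.0266] [-0.0, -0.102, 0.0]
[0.0458, -0.0003, 0.0297] [-0.0, -0.112, 0.0]
[0.0496, -0.0003, 0.0329] [-0.0, -0.122, 0.0]
```

servo_tool(
  targets=[
    {"xyz": [0.0045,0,0.0023],"twist": [0,-0.01,0],"jaw": 0.26},
    {"xyz": [0.0089,0,0.0046],"twist": [0,-0.02,0],"jaw": 0.26},
    {"xyz": [0.0132,0,0.0071],"twist": [0,-0.03,0],"jaw": 0.26},
    {"xyz": [0.0175,0,0.0096],"twist": [0,-0.04,0],"jaw": 0.26},
    {"xyz": [0.0217,0,0.0122],"twist": [0,-0.051,0],"jaw": 0.26},
    {"xyz": [0.0259,0,0.0149],"twist": [0,-0.061,0],"jaw": 0.26},
    {"xyz": [0.03,0,0.0177],"twist": [0,-0.071,0],"jaw": 0.26},
    {"xyz": [0.034,0,0.0206],"twist": [0,-0.081,0],"jaw": 0.26},
    {"xyz": [0.038,0,0.0235],"twist": [0,-0.091,0],"jaw": 0.26},
    {"xyz": [0.042,0,0.0266],"twist": [0,-0.102,0],"jaw": 0.26},
    {"xyz": [0.0458,0,0.0297],"twist": [0,-0.112,0],"jaw": 0.26},
    {"xyz": [0.0496,0,0.033],"twist": [0,-0.122,0],"jaw": 0.26},
  ],
)

```text
clock: 8.25
tcp_pos: [0.5871, 0.0837, 0.0799]
orientation: [0.178, 0.794, 0.511, -0.277]
wrist_force: [0.5, 0.7, -1.4]
finger_gap: 0.0218
```

```bash
python3 - <<'E'
from plan import *
s=env.get_state()
c=env.read_camera("scene"); cv2.imwrite("pics/s3.png",cv2.resize(c["color"][150:290,180:366],(797,600),interpolation=cv2.INTER_CUBIC)[...,::-1])
rows(path(77,90,12),s)
E
```

```text
t 8.25 tcp [0.5871 0.0837 0.0799] gap 0.0218 F [ 0.52  0.68 -1.37] yaw/lean [ 0.323  0.713 -0.622]
[0.0039, -0.0003, 0.0024] [-0.0, -0.01, 0.0]
[0.0077, -0.0003, 0.0051] [-0.0, -0.019, 0.0]
[0.0114, -0.0003, 0.0078] [-0.0, -0.028, 0.0]
[0.015, -0.0003, 0.0106] [-0.0, -0.038, 0.0]
[0.0186, -0.0003, 0.0135] [-0.0, -0.047, 0.0]
[0.0222, -0.0003, 0.0165] [-0.0, -0.057, 0.0]
[0.0257, -0.0003, 0.0195] [-0.0, -0.061, 0.0]
[0.0292, -0.0003, 0.0226] [-0.0, -0.061, 0.0]
[0.0327, -0.0003, 0.0257] [-0.0, -0.061, 0.0]
[0.036, -0.0003, 0.0289] [-0.0, -0.061, 0.0]
[0.0394, -0.0003, 0.0322] [-0.0, -0.061, 0.0]
[0.0426, -0.0003, 0.0355] [-0.0, -0.061, 0.0]
```

View pics/s3.png

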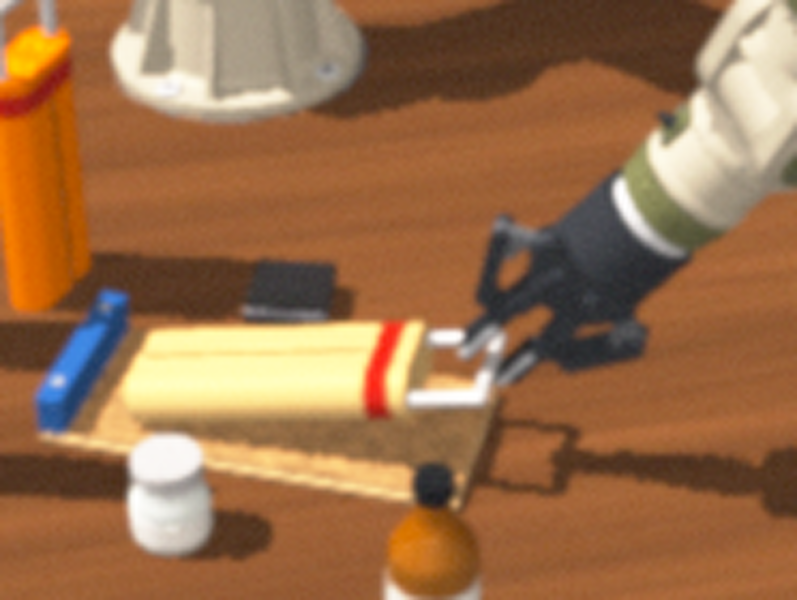

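The form is about 10° from flat, with its bar at crop (493,370) on the front finger near the tip. I'll put the fingers a few mm deeper while finishing, since the bar ends up beyond the board's end and there's room.

```bash
python3 - <<'E'
import plan
from plan import *
plan.depth=lambda t: .0074+min(1,(t-np.radians(77))/np.radians(5))*.005
rows(path(77,90.5,12))
E
```

```text
t 8.3 tcp [0.5867 0.0842 0.0784] gap 0.0227 F [ 0.62  1.78 -2.3 ] yaw/lean [ 0.322  0.713 -0.623]
[0.0029, 0.0002, 0.0027] [-0.002, -0.009, 0.001]
[0.0068, 0.0003, 0.0067] [-0.002, -0.019, 0.001]
[0.0106, 0.0003, 0.0108] [-0.002, -0.029, 0.002]
[0.0143, 0.0003, 0.015] [-0.002, -0.038, 0.002]
[0.018, 0.0003, 0.0186] [-0.002, -0.048, 0.002]
[0.0216, 0.0003, 0.0218] [-0.001, -0.058, 0.002]
[0.0253, 0.0003, 0.0251] [-0.001, -0.06, 0.002]
[0.0289, 0.0003, 0.0284] [-0.001, -0.06, 0.002]
[0.0324, 0.0003, 0.0318] [-0.001, -0.06, 0.002]
[0.0359, 0.0003, 0.0353] [-0.001, -0.06, 0.002]
[0.0393, 0.0004, 0.0388] [-0.001, -0.06, 0.002]
[0.0426, 0.0004, 0.0425] [-0.001, -0.06, 0.002]
```

servo_tool(
  targets=[
    {"xyz": [0.002,0,0.0035],"twist": [0,-0.006,0],"jaw": 0.26},
    {"xyz": [0.0055,0,0.0072],"twist": [0,-0.016,0],"jaw": 0.26},
    {"xyz": [0.0095,0,0.011],"twist": [0,-0.027,0],"jaw": 0.26},
    {"xyz": [0.0135,0,0.015],"twist": [0,-0.038,0],"jaw": 0.26},
    {"xyz": [0.0175,0,0.0186],"twist": [0,-0.048,0],"jaw": 0.26},
    {"xyz": [0.0213,0,0.0218],"twist": [0,-0.058,0],"jaw": 0.26},
    {"xyz": [0.025,0,0.025],"twist": [0,-0.06,0],"jaw": 0.26},
    {"xyz": [0.0285,0,0.0284],"twist": [0,-0.06,0],"jaw": 0.26},
    {"xyz": [0.032,0,0.0318],"twist": [0,-0.06,0],"jaw": 0.26},
    {"xyz": [0.0352,0,0.035],"twist": [0,-0.06,0],"jaw": 0.26},
    {"xyz": [0.038,0,0.038],"twist": [0,-0.06,0],"jaw": 0.26},
    {"xyz": [0.04,0,0.04],"twist": [0,-0.06,0],"jaw": 0.26},
  ],
)

```text
clock: 9.3
tcp_pos: [0.5896, 0.0892, 0.0242]
orientation: [0.193, 0.785, 0.506, -0.301]
wrist_force: [1.0, -0.8, -0.1]
finger_gap: 0.0222
```

```bash
python3 - <<'E'
from plan import *
s=env.get_state()
c=env.read_camera("scene"); np.savez("s4.npz",**c); cv2.imwrite("pics/s4.png",cv2.resize(c["color"][150:290,180:366],(797,600),interpolation=cv2.INTER_CUBIC)[...,::-1])
P=cloud(c); hsv=cv2.cvtColor(c["color"],cv2.COLOR_RGB2HSV).astype(int)
x,y,z=P[...,0],P[...,1],P[...,2]
L=(P-(BAR0+.018*U-.25*Z))@np.c_[U,np.cross(Z,U),Z]
m=(L[...,0]>.01)&(L[...,0]<.19)&(abs(L[...,1])<.02)&(L[...,2]>.025)&(L[...,2]<.09)
a=np.polyfit(L[m][:,0],L[m][:,2],1);print("top slope deg",np.degrees(a[0]),"h at 0,.2",np.polyval(a,[0,.2]),m.sum())
rows([],s)
E
```

```text
top slope deg 0.21316502429407708 h at 0,.2 [0.03518242 0.0359265 ] 503
t 9.3 tcp [0.5896 0.0892 0.0242] gap 0.0222 F [ 0.98 -0.79 -0.15] yaw/lean [ 0.307  0.678 -0.668]
```

View pics/s4.png

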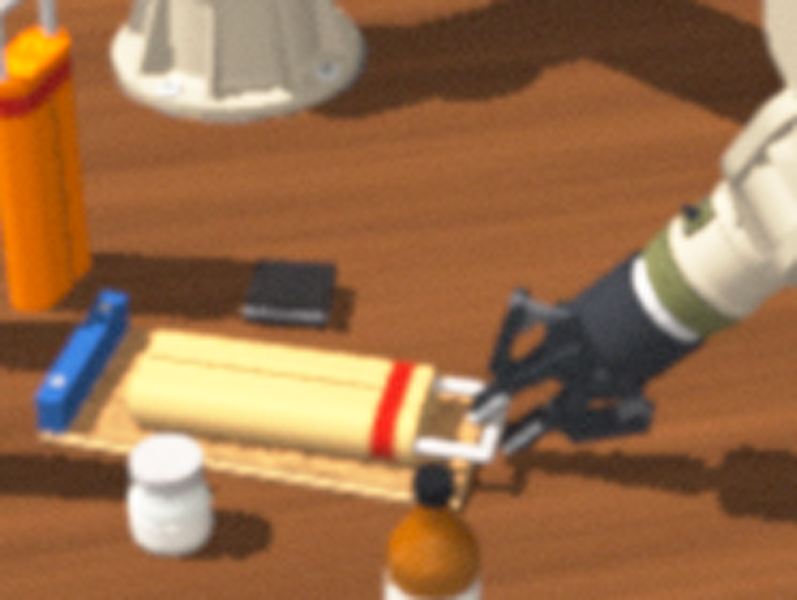

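The form lies flat: top slope 0.2°, top 35.5 mm above the cork. There is a gap of about 45 mm to the blue bar at crop (85,360). I'll withdraw along the tool axis, then straighten and measure the pose.

servo_tool(
  targets=[
    {"xyz": [0.001,0,-0.008],"twist": [0,0,0],"jaw": 0.3},
    {"xyz": [0.001,0,-0.018],"twist": [0,0,0],"jaw": 0.35},
    {"xyz": [0.001,0,-0.03],"twist": [0,0,0],"jaw": 0.35},
    {"xyz": [0.001,0,-0.045],"twist": [0,0,0],"jaw": 0.35},
    {"xyz": [0.001,0,-0.06],"twist": [0,0,0],"jaw": 0.35},
    {"xyz": [0.001,0,-0.075],"twist": [0,0,0],"jaw": 0.35},
    {"xyz": [0.001,0,-0.09],"twist": [0,0,0],"jaw": 0.35},
    {"xyz": [0.001,0,-0.1],"twist": [0,0,0],"jaw": 0.35},
  ],
)

```text
clock: 10.02
tcp_pos: [0.6183, 0.1521, 0.1003]
orientation: [0.194, 0.785, 0.506, -0.299]
wrist_force: [-0.1, -0.5, -1.1]
finger_gap: 0.0296
```

```bash
cat > pose.py <<'E'
from plan import *
def pose(tag):
    for n in("top","scene"):
        c=env.read_camera(n); np.savez(f"{n}_{tag}.npz",**c)
        P=cloud(c); hsv=cv2.cvtColor(c["color"],cv2.COLOR_RGB2HSV).astype(int)
        L=(P-np.array([.49,-.13,.012]))@np.c_[U,np.cross(Z,U),Z]
        m=(L[...,0]>-.07)&(L[...,0]<.215)&(abs(L[...,1])<.06)&(L[...,2]>.027)&(L[...,2]<.045)&(hsv[...,0]<35)&(hsv[...,1]>50)&(hsv[...,2]>100)
        k,l,st,_=cv2.connectedComponentsWithStats(m.astype(np.uint8)); i=1+st[1:,4].argmax()
        q=P[l==i]; r=cv2.minAreaRect((q[:,:2]*1000).astype(np.float32)); b=cv2.boxPoints(r)/1000
        h=(b-b.mean(0)); ax=max((b[1]-b[0],b[2]-b[1]),key=np.linalg.norm); ax=ax/np.linalg.norm(ax); ax*=np.sign(ax[1])
        print(n,"centre",b.mean(0).round(4),"size",np.round(r[1],1),"yaw",np.degrees(np.arctan2(ax[1],ax[0])).round(2),"foot",(b.mean(0)-.1*ax).round(4),"bar",(b.mean(0)+.15*ax).round(4))
        bl=(hsv[...,0]>100)&(hsv[...,0]<130)&(hsv[...,1]>120)&(P[...,2]>.033)&(P[...,2]<.045)&(abs(P[...,0]-.46)<.1)&(abs(P[...,1]+.17)<.09)
        if bl.sum()>20:
            r=cv2.minAreaRect((P[bl][:,:2]*1000).astype(np.float32)); print("  stop",np.round(r[0],1),np.round(r[1],1),r[2])
E
python3 - <<'E'
from pose import *
pose("a")
rows([(np.array([.593,.0977,.10]),tool(0))])
E
```

```text
top centre [ 0.5287 -0.0412] size [200.   82.8] yaw 65.35 foot [ 0.4869 -0.1321] bar [0.5912 0.0951]
  stop [ 454.7 -175.3] [ 18.5 130.3] 63.87700653076172
scene centre [ 0.536  -0.0454] size [202.  82.] yaw 65.96 foot [ 0.4953 -0.1368] bar [0.5972 0.0915]
  stop [ 460.3 -175.3] [ 22.2 132.5] 64.5854263305664
t 10.12 tcp [0.6187 0.1524 0.1001] gap 0.03 F [-0.05 -0.22 -0.39] yaw/lean [ 0.309  0.679 -0.666]
[-0.0451, -0.0009, 0.0403] [0.003, 0.728, 0.001]
```

servo_tool(
  targets=[
    {"xyz": [-0.006,0,0.003],"twist": [0,0.1,0],"jaw": 0.35},
    {"xyz": [-0.012,0,0.008],"twist": [0,0.2,0],"jaw": 0.35},
    {"xyz": [-0.018,0,0.014],"twist": [0,0.3,0],"jaw": 0.35},
    {"xyz": [-0.024,0,0.02],"twist": [0,0.4,0],"jaw": 0.35},
    {"xyz": [-0.03,0,0.026],"twist": [0,0.5,0],"jaw": 0.35},
    {"xyz": [-0.036,0,0.032],"twist": [0,0.6,0],"jaw": 0.35},
    {"xyz": [-0.041,-0.001,0.037],"twist": [0.002,0.68,0],"jaw": 0.35},
    {"xyz": [-0.045,-0.001,0.0403],"twist": [0.003,0.728,0.001],"jaw": 0.35},
    {"xyz": [-0.045,-0.001,0.0403],"twist": [0.003,0.728,0.001],"jaw": 0.35},
  ],
)

```text
clock: 10.87
tcp_pos: [0.59, 0.0934, 0.0988]
orientation: [-0.0, 0.842, 0.539, -0.002]
wrist_force: [-0.7, 0.4, 0.0]
finger_gap: 0.0301
```

```bash
python3 - <<'E'
from plan import *
c=env.read_camera("wrist"); P=cloud(c); cv2.imwrite("pics/w3.png",c["color"][...,::-1])
L=(P-np.array([.593,.0955,.012]))@np.c_[U,np.cross(Z,U),Z]
hsv=cv2.cvtColor(c["color"],cv2.COLOR_RGB2HSV).astype(int)
m=(abs(L[...,0])<.02)&(abs(L[...,1])<.045)&(abs(L[...,2]-.021)<.008)&(hsv[...,1]<90)
q=P[m];print(len(q),L[m].mean(0) if len(q) else 0)
r=cv2.minAreaRect((q[:,:2]*1000).astype(np.float32)); print(r); b=np.array(r[0])/1000
t=np.array([b[0],b[1],0])+.003*U
rows([(t+[0,0,.06],tool(0)),(t+[0,0,.021],tool(0))])
E
```

```text
1769 [-0.00483549  0.00321459  0.02196782]
((588.84814453125, 88.09576416015625), (22.89419174194336, 76.84102630615234), 65.60905456542969)
t 10.92 tcp [0.5906 0.0944 0.0987] gap 0.0301 F [ 0.23 -0.74  0.27] yaw/lean [ 0.418  0.908 -0.003]
[-0.0033, 0.0011, 0.0387] [-0.003, 0.003, -0.005]
[-0.0032, 0.0012, 0.0777] [-0.003, 0.003, -0.005]
```

View pics/w3.png

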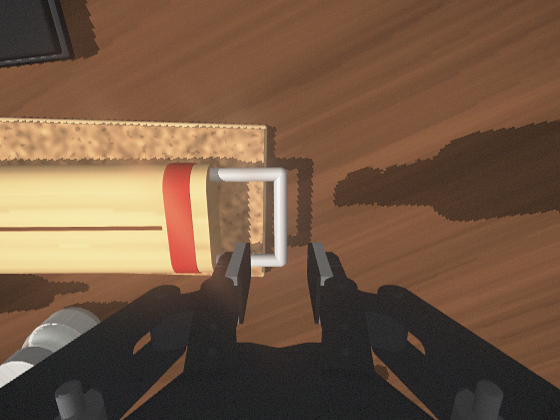

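The wrist view shows the bar at column 281, midway between the pads (245 to 315), with both uprights well clear. The rectangle included parts of the uprights, so the corrected bar centre is about (0.5915, 0.0939), directly under the jaw. Descending to straddle it.

servo_tool(
  targets=[
    {"xyz": [0.003,0.001,0.01],"twist": [0,0.003,0],"jaw": 0.35},
    {"xyz": [0.003,0.001,0.022],"twist": [0,0.003,0],"jaw": 0.35},
    {"xyz": [0.003,0.001,0.034],"twist": [0,0.003,0],"jaw": 0.35},
    {"xyz": [0.003,0.001,0.046],"twist": [0,0.003,0],"jaw": 0.35},
    {"xyz": [0.003,0.001,0.057],"twist": [0,0.003,0],"jaw": 0.35},
    {"xyz": [0.003,0.001,0.066],"twist": [0,0.003,0],"jaw": 0.35},
    {"xyz": [0.003,0.001,0.073],"twist": [0,0.003,0],"jaw": 0.35},
    {"xyz": [0.003,0.001,0.077],"twist": [0,0.003,0],"jaw": 0.35},
    {"xyz": [0.003,0.001,0.077],"twist": [0,0.003,0],"jaw": 0.35},
  ],
)

```text
clock: 11.67
tcp_pos: [0.5929, 0.0988, 0.0197]
orientation: [-0.002, 0.841, 0.541, -0.002]
wrist_force: [0.2, 0.3, 0.9]
finger_gap: 0.0301
```

```bash
python3 - <<'E'
from plan import *
s=env.get_state(); p=s["tcp_pos"]
b=np.radians(64); u=np.array([np.cos(b),np.sin(b),0])
rows([(p-d*u,tool(0)) for d in(.01,.03,.05)],s)
E
```

```text
t 11.67 tcp [0.5929 0.0988 0.0197] gap 0.0301 F [0.24 0.31 0.94] yaw/lean [ 0.415  0.91  -0.001]
[-0.01, -0.0003, 0.0] [-0.005, 0.001, -0.002]
[-0.03, -0.0008, 0.0] [-0.005, 0.001, -0.002]
[-0.05, -0.0013, 0.0] [-0.005, 0.001, -0.002]
```

servo_tool(
  targets=[
    {"xyz": [-0.002,0,-0.001],"twist": [0,0,0],"jaw": 0.35},
    {"xyz": [-0.005,0,-0.002],"twist": [0,0,0],"jaw": 0.35},
    {"xyz": [-0.008,0,-0.002],"twist": [0,0,0],"jaw": 0.35},
    {"xyz": [-0.011,0,-0.002],"twist": [0,0,0],"jaw": 0.35},
    {"xyz": [-0.014,0,-0.002],"twist": [0,0,0],"jaw": 0.35},
    {"xyz": [-0.017,0,-0.002],"twist": [0,0,0],"jaw": 0.35},
    {"xyz": [-0.02,0,-0.002],"twist": [0,0,0],"jaw": 0.35},
    {"xyz": [-0.023,0,-0.002],"twist": [0,0,0],"jaw": 0.35},
    {"xyz": [-0.026,0,-0.002],"twist": [0,0,0],"jaw": 0.35},
    {"xyz": [-0.029,-0.001,-0.002],"twist": [0,0,0],"jaw": 0.35},
    {"xyz": [-0.032,-0.001,-0.002],"twist": [0,0,0],"jaw": 0.35},
    {"xyz": [-0.035,-0.001,-0.002],"twist": [0,0,0],"jaw": 0.35},
  ],
)

```text
clock: 12.67
tcp_pos: [0.5788, 0.0675, 0.0235]
orientation: [-0.001, 0.841, 0.541, 0.0]
wrist_force: [2.7, 4.9, 2.5]
finger_gap: 0.0298
```

```bash
python3 - <<'E'
from pose import *
rows([]); pose("b")
E
```

```text
t 12.67 tcp [0.5788 0.0675 0.0235] gap 0.0298 F [2.67 4.91 2.49] yaw/lean [0.414 0.91  0.002]
top centre [ 0.5169 -0.0665] size [183.2  82. ] yaw 65.61 foot [ 0.4756 -0.1576] bar [0.5788 0.0701]
  stop [ 453.9 -175. ] [ 18.5 129.6] 63.48689651489258
scene centre [ 0.5277 -0.0625] size [201.   83.2] yaw 66.1 foot [ 0.4872 -0.1539] bar [0.5885 0.0747]
  stop [ 459.9 -175.9] [ 21.8 129.7] 63.37352752685547
```

It is sliding at about 5.6 N and has moved roughly 20 mm, with about 23 mm to go.

servo_tool(
  targets=[
    {"xyz": [-0.0015,0,0],"twist": [0,0,0],"jaw": 0.35},
    {"xyz": [-0.0033,0,0],"twist": [0,0,0],"jaw": 0.35},
    {"xyz": [-0.005,0,0],"twist": [0,0,0],"jaw": 0.35},
    {"xyz": [-0.0066,0,0],"twist": [0,0,0],"jaw": 0.35},
    {"xyz": [-0.0083,0,0],"twist": [0,0,0],"jaw": 0.35},
    {"xyz": [-0.01,0,0],"twist": [0,0,0],"jaw": 0.35},
    {"xyz": [-0.0116,0,0],"twist": [0,0,0],"jaw": 0.35},
    {"xyz": [-0.0133,0,0],"twist": [0,0,0],"jaw": 0.35},
    {"xyz": [-0.015,0,0],"twist": [0,0,0],"jaw": 0.35},
    {"xyz": [-0.0166,0,0],"twist": [0,0,0],"jaw": 0.35},
    {"xyz": [-0.018,0,0],"twist": [0,0,0],"jaw": 0.35},
  ],
)

```text
clock: 13.68
tcp_pos: [0.5714, 0.0513, 0.0235]
orientation: [-0.001, 0.841, 0.541, 0.0]
wrist_force: [2.5, 5.4, 2.1]
finger_gap: 0.0297
```

```bash
python3 - <<'E'
from pose import *
rows([]); pose("c")
E
```

```text
t 13.68 tcp [0.5714 0.0513 0.0235] gap 0.0297 F [2.49 5.4  2.06] yaw/lean [0.414 0.91  0.002]
top centre [ 0.5088 -0.0835] size [181.6  82.2] yaw 65.5 foot [ 0.4674 -0.1745] bar [0.5711 0.053 ]
  stop [ 453.6 -176. ] [ 18.4 129.3] 62.72184753417969
scene centre [ 0.5195 -0.08  ] size [205.   83.5] yaw 67.02 foot [ 0.4804 -0.1721] bar [0.578  0.0581]
  stop [ 458.  -175.4] [ 21.8 133.4] 62.29420471191406
```

servo_tool(
  targets=[
    {"xyz": [-0.001,0,0],"twist": [0,0,0],"jaw": 0.35},
    {"xyz": [-0.002,0,0],"twist": [0,0,0],"jaw": 0.35},
    {"xyz": [-0.003,0,0],"twist": [0,0,0],"jaw": 0.35},
    {"xyz": [-0.0035,0,0],"twist": [0,0,0],"jaw": 0.35},
  ],
)

```text
clock: 14.12
tcp_pos: [0.5699, 0.0481, 0.0235]
orientation: [-0.001, 0.841, 0.541, 0.0]
wrist_force: [3.0, 5.1, 2.9]
finger_gap: 0.0295
```

servo_tool(
  targets=[
    {"xyz": [-0.0005,0,0],"twist": [0,0,0],"jaw": 0.35},
    {"xyz": [-0.001,0,0],"twist": [0,0,0],"jaw": 0.35},
  ],
)

```text
clock: 14.28
tcp_pos: [0.5697, 0.0476, 0.0235]
orientation: [-0.002, 0.841, 0.541, 0.001]
wrist_force: [2.6, 7.2, 1.8]
finger_gap: 0.03
```

servo_tool(
  targets=[
    {"xyz": [-0.0005,0,0],"twist": [0,0,0],"jaw": 0.35},
    {"xyz": [-0.001,0,0],"twist": [0,0,0],"jaw": 0.35},
  ],
)

```text
clock: 14.45
tcp_pos: [0.5697, 0.0475, 0.0235]
orientation: [-0.002, 0.841, 0.541, 0.001]
wrist_force: [4.9, 10.9, 0.9]
finger_gap: 0.0299
```

The TCP has stopped and the force is rising to 12 N, so the foot is on the stop. One small extra nudge to square it, then measure.

servo_tool(
  targets=[
    {"xyz": [-0.0005,0,0],"twist": [0,0,0],"jaw": 0.35},
    {"xyz": [-0.001,0,0],"twist": [0,0,0],"jaw": 0.35},
  ],
)

```text
clock: 14.62
tcp_pos: [0.5699, 0.0473, 0.0235]
orientation: [-0.002, 0.841, 0.542, 0.002]
wrist_force: [7.0, 12.1, -1.1]
finger_gap: 0.0299
```

```bash
python3 - <<'E'
from pose import *
rows([]); pose("d")
E
```

```text
t 14.62 tcp [0.5699 0.0473 0.0235] gap 0.0299 F [ 6.98 12.13 -1.07] yaw/lean [0.413 0.911 0.006]
top centre [ 0.5061 -0.0903] size [179.4  81.5] yaw 66.0 foot [ 0.4654 -0.1817] bar [0.5671 0.0467]
  stop [ 453.7 -176.3] [ 17.8 130.3] 62.552310943603516
scene centre [ 0.5171 -0.0843] size [208.6  86.7] yaw 63.72 foot [ 0.4728 -0.1739] bar [0.5835 0.0502]
  stop [ 458.4 -176. ] [ 21.7 134.5] 62.791961669921875
```

servo_tool(
  targets=[
    {"xyz": [0.003,0,0],"twist": [0,0,0],"jaw": 0.35},
    {"xyz": [0.007,0,0],"twist": [0,0,0],"jaw": 0.37},
    {"xyz": [0.012,0,0],"twist": [0,0,0],"jaw": 0.4},
    {"xyz": [0.013,0,-0.002],"twist": [0,0,0],"jaw": 0.4},
    {"xyz": [0.013,0,-0.01],"twist": [0,0,0],"jaw": 0.4},
    {"xyz": [0.013,0,-0.025],"twist": [0,0,0],"jaw": 0.4},
    {"xyz": [0.013,0,-0.045],"twist": [0,0,0],"jaw": 0.4},
    {"xyz": [0.013,0,-0.07],"twist": [0,0,0],"jaw": 0.4},
    {"xyz": [0.02,0,-0.1],"twist": [0,0,0],"jaw": 0.4},
    {"xyz": [0.04,0,-0.13],"twist": [0,0,0],"jaw": 0.4},
    {"xyz": [0.07,0,-0.16],"twist": [0,0,0],"jaw": 0.4},
    {"xyz": [0.1,0,-0.18],"twist": [0,0,0],"jaw": 0.4},
  ],
)

```text
clock: 15.72
tcp_pos: [0.6107, 0.1353, 0.2072]
orientation: [-0.0, 0.842, 0.54, 0.001]
wrist_force: [1.4, 0.8, -0.3]
finger_gap: 0.034
```

servo_tool(
  targets=[
    {"xyz": [0.03,-0.02,0],"twist": [0,0,0],"jaw": 0.4},
    {"xyz": [0.06,-0.04,0],"twist": [0,0,0],"jaw": 0.4},
    {"xyz": [0.09,-0.06,0],"twist": [0,0,0],"jaw": 0.4},
    {"xyz": [0.11,-0.075,0],"twist": [0,0,0],"jaw": 0.4},
    {"xyz": [0.12,-0.08,0],"twist": [0,0,0],"jaw": 0.4},
    {"xyz": [0.12,-0.08,0],"twist": [0,0,0],"jaw": 0.4},
  ],
)

```text
clock: 16.22
tcp_pos: [0.5863, 0.2801, 0.2036]
orientation: [-0.001, 0.84, 0.542, -0.001]
wrist_force: [-0.2, -1.3, -0.5]
finger_gap: 0.034
```

```bash
python3 - <<'E'
from pose import *
rows([]); pose("e")
T=np.load("top_e.npz")["color"];S=np.load("scene_e.npz")["color"]
a=cv2.resize(T[180:280,250:410],(640,400),interpolation=cv2.INTER_CUBIC)
b=cv2.resize(S[150:290,130:350],(314,200)) 
cv2.imwrite("pics/e.png",np.vstack([a,np.hstack([b,cv2.resize(S,(326,200))])])[...,::-1])
E
```

```text
t 16.22 tcp [0.5863 0.2801 0.2036] gap 0.034 F [-0.2  -1.32 -0.53] yaw/lean [0.412 0.911 0.   ]
top centre [ 0.511  -0.0792] size [203.5  81.7] yaw 65.8 foot [ 0.47   -0.1704] bar [0.5724 0.0576]
  stop [ 454.3 -175.8] [ 17.  131.1] 62.937286376953125
scene centre [ 0.5165 -0.0831] size [207.1  84. ] yaw 64.41 foot [ 0.4733 -0.1733] bar [0.5813 0.0522]
  stop [ 459.5 -177.6] [ 21.4 131.6] 62.43757629394531
```

View pics/e.png

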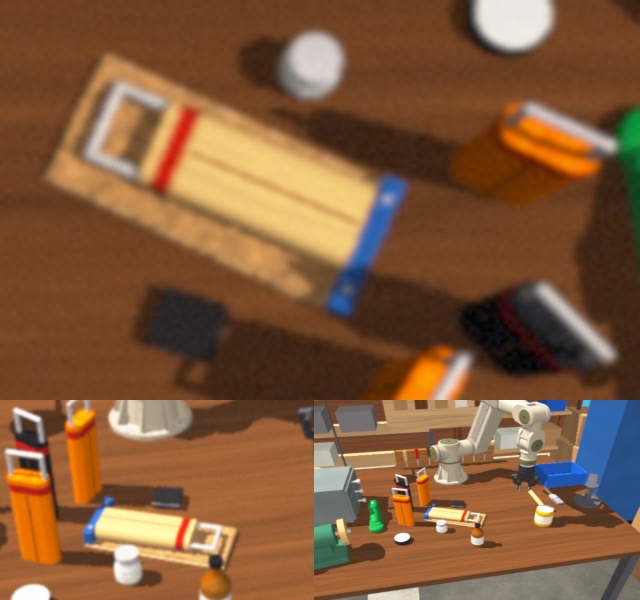

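The final view shows the form flat, its foot flush on the blue bar at (365,235), the handle towards the open end at (125,130), the bystanders in place and the arm clear. Handing in.

```bash
python3 -c "
from workcell import env
print(env.hand_in())"
```

```text
the job is handed in; nothing more can be done
None
```

The form is lying flat on the cork with its foot end against the stop bar, and I handed the job in at about 16 s of the 64 s; no verdict was reported. I tipped it about its edge with the fingers loosely either side of the handle bar and lowered it under support all the way down. I then pushed it back at about 6 N until it met the stop; the last nudge peaked at about 14 N. The arm lifted away clear.

**Last checks**
- **Flatness:** the top face sloped 0.2° once it was down.
- **At the stop:** the foot looks flush with the bar, with no visible gap. The fingers stopped moving while the force rose, which agrees.
- **Sideways position:** the form sits about 10 mm off the board's centre line, within the 45 mm allowed.
- **Squareness:** the form's length measured 64.4° (scene camera) and 65.8° (top camera) against 62.4–64° for the board. That is roughly 1–3° off square, against the 8° allowed.
- **Bystanders:** those in view looked unmoved; I did not measure them. The arm touches nothing.

**Refused or disagreeing**
- One move was refused because its rows left out twist and jaw. I resent it and nothing moved.
- The two cameras disagree by 5–10 mm on absolute position, so I relied on contact with the stop for the final position.

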